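# Put the missing shelf plate into the shop's display rack

### The arm

A 6-joint arm with a two-finger parallel gripper is mounted at the origin on the work surface. World frame = base frame: x ahead of the robot, y to its left, z up, the work surface at z = 0. Lengths are in m, angles in degrees, forces in N, time in s.
With the tool pointing down it reaches from about 0.275 to 0.725 m from the base axis. Payload 15.9 kg.
Tool frame: the origin (TCP) lies between the finger pads; the fingertips stand 25 mm ahead of it and the grasp point (between the pads) lies 6 mm ahead of it; z points along the fingers, y is the direction in which the jaws open and shut (so a half turn about z gives the same grasp; the last joint's range is limited). The gripper opens to 85 mm and grips with 20 to 120 N. Pads are 22 mm wide; open, the fingers measure 114 mm over their backs; the gripper's body (76 mm by 85 mm) begins 54 mm behind the grasp point. The pads swing forward as they close: fully open they stand 13 mm farther back than shut.
Start: joints at [-63.197, 12.198, -1.971, 75.831, 0, 90], TCP at [0.225, -0.446, 0.256] pointing down, gripper open.
Joint ranges: [-170.91, 170.91], [-42.67, 98.43], [-65.05, 77.54], [-120.47, 116.71], [-90, 82.35], [-180, 180]. Speed limits (degrees/s): [108.29, 108.29, 136.94, 147.25, 180, 180].

### API

Orientations are given as a 3x3 rotation matrix whose columns are the frame's x, y, z axes.
In Python, from station import arm gives the robot as it stands. The module is installed in compiled form; this text tells all that it offers.
- The arm moves only by the tool carry_out, never from a script. Its argument "rows" is a list that holds one entry, the list of rows, each a list of 7 numbers: the finger opening in cm, from 0 to 8.54, then the shift along the world's x, y, z in cm, then the turn, a rotation vector about the world's x, y, z in degrees. In form: [[[gripper, x, y, z, ax, ay, az], ...]]. A call has 1 to 8 rows; each row shifts and turns the commanded pose from where the row before left it; what a row does not reach is not made up. A row lasts 1/12 s, in which the tool goes at most 41.7 mm and 7.16 degrees, less where a joint would pass 70% of its speed; a pose out of reach is approached as far as the arm can. A call with a gripper value outside its range is refused whole. The fingers move at their own pace and stop on an object; "squeeze" is the grip in N (left out, the last holds). Time passes only in rows, so rows that do not move let the fingers close. It gives the time, the measured TCP pose, the force and the opening at its end, in the units of the state.
- arm.read_state(): the state, without advancing time (a new reading comes with each control period).
- arm.read_camera(name): name is "scene" or "top" or "wrist"; returns a dict with "img" (400x640x3 uint8, red, green, blue), "camera_matrix" (3x3 intrinsics, pixels), "k1" (the pictures are not rectified: a ray, as slopes to the right and down, at radius r is drawn at 1 + k1 r^2 times it, then the intrinsics apply), "position" and "orientation" of the camera in the world; the wrist camera has in their place "T_tool_cam" (4x4, takes a point from camera to tool coordinates, whose origin is the TCP and whose axes are the flange's). Camera axes: x right, y down, z forward; pixel columns grow to the right and rows downward; lengths in m; the calibration is good to about 2 mm. A picture is of the moment at which its call begins: read the wrist's pose just before it. There is no depth.
- arm.sign_off(): hands the job in, once; it reports no verdict.
The state is a dict: "time": time; "qpos": joint angles; "joint_velocities": joint speeds; "joint_efforts": joint torques, N m; "tcp_pos": TCP position; "orientation": TCP orientation; "contact_force": force on the tool from outside, world axes, zero at the start; "wrist_torque": the same for the moment, N m; "gripper_width": opening from 0.0 (shut) to 1.0 (fully open).
Only numpy, scipy, OpenCV 4.12 (cv2) and the standard library are available. Lean on these libraries where they do the work, as an engineer would, in place of code of your own. Each camera call takes 0.05 s, during which the arm holds its last target. There are 200 camera calls.

### The job

Pick up the loose metal shelf plate by its upright handle and slide it, handle towards you, onto the lowest pair of rails in the display rack that clears the piece of crockery or glass standing inside the rack. Push it in along the rails until you feel the bumper bar at the back, keep it pressed there gently (about 10 N, never over 25 N) for about a second, then let go, leaving it lying flat on its rails. Do not shift the things standing in and around the rack.

Things in the scene. Friction and masses are not known exactly. Their poses are not given: they have to be found in the camera images.
- rack: Fixed open display rack of white angle rails on dark posts, 217 mm wide, 264 mm high; no top, no floor. Origin: on the counter, midway between the sides, at the front ends of the rails. x points into the rack (the way the plate slides), y left seen from the front, z up. Four rail pairs run from x = 0 to 170 mm, ledge tops 75, 130, 185 and 240 mm above the counter. Back frame from x = 170 mm.
- mouth (a point): Point midway between the front ends of the lowest rail pair, at its ledge tops (75 mm up). In every pair the ledges are 4 mm thick with a free gap of 157 mm between them; upright flanges outside them rise 14 mm above the ledges, 185 mm apart, flared outwards over the 20 mm in front of the rails.
- back: Fixed back post at rack x = 176 mm (its origin is given on the counter at rack x = 80 mm, y = 0). In front of it a black rubber bumper bar, 60 mm wide, 48 to 242 mm up, stops the plate at any level. A set screw, different each time, puts its face anywhere from rack x = 134 to 158 mm; this pose does not tell where: find it by touch. It gives 1 mm for each 5 N, 10 mm at most, and springs back slowly.
- shelf: Loose aluminium shelf plate, about 0.33 kg (0.23 to 0.43): a flat sheet 160 mm (x) by 180 mm (y), 4 mm thick, with one upright handle at its front edge (-x). Origin: centre of the sheet's underside. It starts lying flat on the counter, handle towards the robot.
- handle (a point): Centre of the plate's upright handle, where to grasp it; axes as shelf (x from the handle to the rear edge, z up). The handle is 12 mm thick (x), 60 mm wide (y), its top 50 mm above the plate's underside. This point is 28 mm above the underside, 154 mm from the rear edge, 6 mm from the front edge.
- bay (a point): Point on the counter in the middle of the rack's inside, at rack x = 80 mm. The thing standing within 50 mm of it (bowl, mug or jar, differing each time) is the one to clear.
- bowl_mid (a point): Centre (half height, 25 mm up) of a white bowl, 100 mm across, 50 mm high.
- mug_mid (a point): Centre (half height, 50 mm up) of a white mug, 76 mm across without its handle, 100 mm high.
- jar_mid (a point): Centre (half height, 79 mm up) of a glass jar with a metal cap, 72 mm across, 158 mm high.
- books: Stack of three books, 200 x 140 mm, 68 mm high; origin under its centre. Stays where it is.
Things that resemble listed ones, but are neither listed nor needed, are in the scene too. Of the things like the shelf, leave any that is red; of the rest the larger one is meant.

How it is judged (in metres and radians):
On the way, in this order (a step that is already met when the one before it is completed fails the run):
1. the plate's rear edge is at least 40 mm inside the rack, at the height of the lowest rail pair that clears the thing in the rack (within 20 mm) (x of handle in the frame of rack above -0.114 m and ((horizontal distance between bowl_mid and bay below 0.05 m and z of handle in the frame of rack between 0.083 and 0.123 m) or (horizontal distance between mug_mid and bay below 0.05 m and z of handle in the frame of rack between 0.138 and 0.178 m) or (horizontal distance between jar_mid and bay below 0.05 m and z of handle in the frame of rack between 0.193 and 0.233 m)) and y of handle in the frame of rack between -0.012 and 0.012 m), for 0.1 s.
2. lying on that rail pair, the plate is pressed against the bumper bar with more than 4 N for 0.4 s (contact force between shelf and back above 4 N and ((horizontal distance between bowl_mid and bay below 0.05 m and z of handle in the frame of rack between 0.097 and 0.109 m) or (horizontal distance between mug_mid and bay below 0.05 m and z of handle in the frame of rack between 0.152 and 0.164 m) or (horizontal distance between jar_mid and bay below 0.05 m and z of handle in the frame of rack between 0.207 and 0.219 m)) and angle between the x axis of handle and the x axis of rack, either way round below 0.06 rad and y of handle in the frame of rack between -0.012 and 0.012 m), for 0.4 s.
At the end, for the whole second after the job is handed in: After being pressed on the bumper, the plate rests flat (0.04 rad) on the lowest rail pair that clears the thing in the rack (height within 5 mm), handle to the front, straight (0.06 rad, 12 mm sideways), its rear edge 126 to 166 mm behind the rails' front ends; nothing else shifted (((horizontal distance between bowl_mid and bay below 0.05 m and z of handle in the frame of rack between 0.098 and 0.108 m) or (horizontal distance between mug_mid and bay below 0.05 m and z of handle in the frame of rack between 0.153 and 0.163 m) or (horizontal distance between jar_mid and bay below 0.05 m and z of handle in the frame of rack between 0.208 and 0.218 m)) and x of handle in the frame of rack between -0.028 and 0.012 m and angle between handle's own z axis and vertical below 0.04 rad and linear speed of shelf below 0.01 m/s and angle between the x axis of handle and the x axis of rack, either way round below 0.06 rad and y of handle in the frame of rack between -0.012 and 0.012 m); the robot touches nothing.
It fails at once if the plate or the robot pushes the bumper bar with more than 25 N (contact force between any of shelf, the arm, the fingers and back above 25 N).
It fails at once if a thing standing in or around the rack is shifted by more than 15 mm (distance of any of bowl_mid, mug_mid, jar_mid, books from where it was at the start of the episode above 0.015 m).
It also fails if it takes over 61 s, if anything falls off the work surface, if the arm or the gripper's body presses on something with over 40 N, if the wrist force passes 120 N, or if a joint passes its speed limit or range.

## Working session

There is one attempt and no reset: what is moved stays moved. The work goes in short steps, Python scripts to look and compute and a tool call to move; the robot and the scene stay as the last step left them, time stands still between calls to the robot, and variables do not carry over. Pictures are saved under pics/ and viewed, about 8 in all and at most 12, crops included, and the job is handed in when it is done.

Besides the shell and the picture viewer there is one more tool, called as name(argument=value, ...) on one line, values as JSON. carry_out: Moves the arm, as the interface text tells. Its arguments: {"type":"object","properties":{"rows":{"type":"array"},"squeeze":{"type":"number"}},"required":["rows"]}

```bash
mkdir -p pics; ls; python3 - <<'E'
from station import arm
import cv2,numpy as np,pickle
for n in ["scene","top"]:
    c=arm.read_camera(n); cv2.imwrite(f"pics/{n}0.png",c["img"][:,:,::-1]); pickle.dump(c,open(f"{n}0.pkl","wb"))
    print(n,c["camera_matrix"].tolist(),c["k1"],c["position"],np.round(c["orientation"],3).tolist())
s=arm.read_state();print({k:np.round(v,3).tolist() for k,v in s.items()})
E
```

```text
pics
scene [[403.81714794984106, 0.0, 323.1425287809139], [0.0, 403.81714794984106, 195.76689853094572], [0.0, 0.0, 1.0]] -0.09455250732153564 [1.02802446 0.20943766 0.81082425] [[-0.509, 0.659, -0.553], [0.861, 0.38, -0.339], [-0.013, -0.649, -0.761]]
top [[365.06777589580946, 0.0, 314.6564672028247], [0.0, 365.06777589580946, 196.90986447825858], [0.0, 0.0, 1.0]] -0.03964026895903637 [ 0.40555407 -0.1039181   0.96867453] [[0.005, -0.991, 0.137], [-1.0, -0.005, -0.0], [0.001, -0.137, -0.991]]
{'time': 0.1, 'qpos': [-63.197, 12.222, -2.005, 75.83, -0.001, 90.001], 'joint_velocities': [0.002, -0.117, 0.087, -0.06, 0.034, -0.018], 'joint_efforts': [-0.0, -68.725, 48.78, 0.012, -0.0, 0.0], 'tcp_pos': [0.225, -0.446, 0.256], 'orientation': [[0.893, 0.451, -0.0], [0.451, -0.893, 0.001], [-0.0, -0.001, -1.0]], 'contact_force': [0.056, -0.972, 0.968], 'wrist_torque': [-0.053, 0.022, -0.081], 'gripper_width': 1.002}
```

View pics/scene0.png

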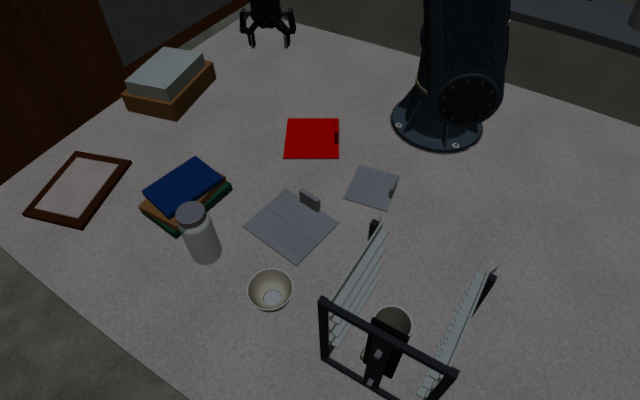

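View pics/top0.png

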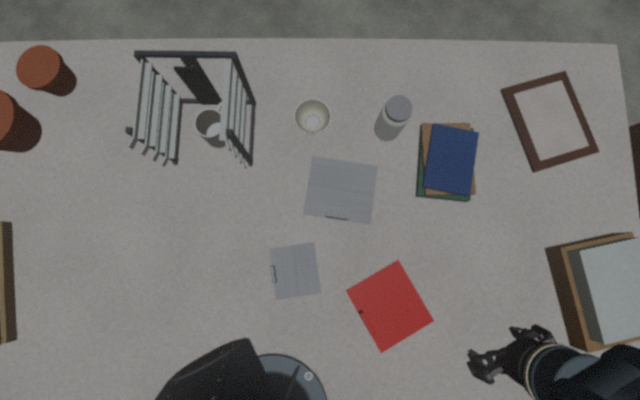

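The top picture shows the mug standing in the rack at (210,125), so the second rail pair (130 mm) is the one to use. There are three candidate plates: red at (390,305), which I leave; small grey at (295,270); and large grey at (341,190), handle at (336,217). The large grey one fits, as the larger non-red plate. I'll confirm it in a crop.

```bash
python3 - <<'E'
import cv2
a=cv2.imread("pics/top0.png")[35:235,115:385]; b=cv2.imread("pics/scene0.png")[160:400,230:510]
for im,n in((a,"topc"),(b,"scenec")):
    im=cv2.convertScaleAbs(im,alpha=1.5)
    cv2.imwrite(f"pics/{n}.png",cv2.resize(im,None,fx=2.5 if n=="scenec" else 2.96,fy=2.5 if n=="scenec" else 2.96,interpolation=cv2.INTER_CUBIC))
E
```

```text
(no output)
```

View pics/topc.png

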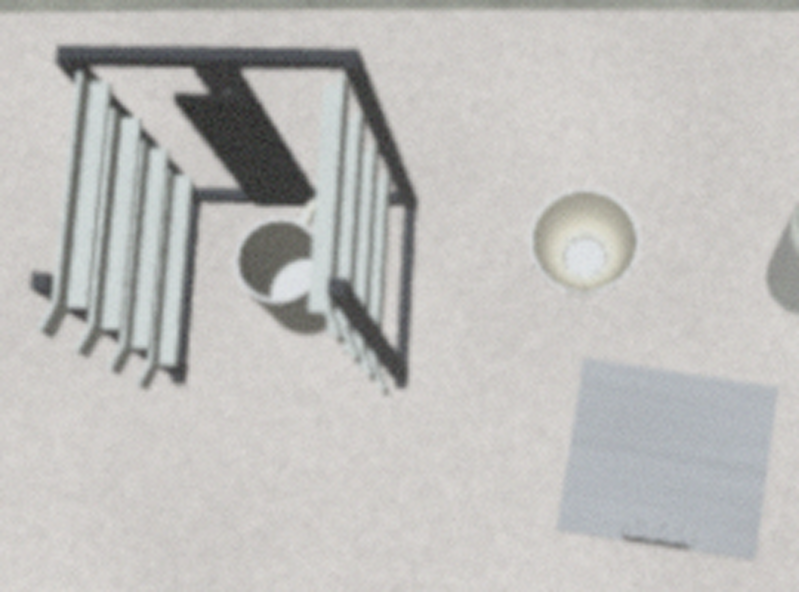

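View pics/scenec.png

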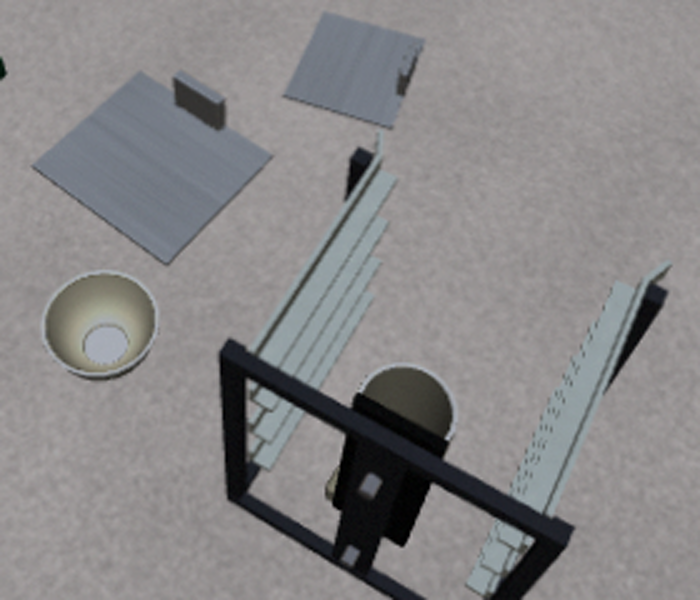

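The crop confirms it. The target is the larger grey plate, with its handle on the edge facing the robot, and the mug stands in the rack. Next I fit the poses from these corner pixels.

```bash
cat > h.py <<'E'
import numpy as np,pickle,cv2
from scipy.optimize import least_squares
C={n:pickle.load(open(f"{n}0.pkl","rb")) for n in("top","scene")}
def proj(c,P,pos=None,R=None):
    R=c["orientation"] if R is None else R; pos=c["position"] if pos is None else pos
    p=(np.atleast_2d(P)-pos)@np.asarray(R); s=p[:,:2]/p[:,2:]; s=s*(1+c["k1"]*(s**2).sum(1,keepdims=True))
    K=c["camera_matrix"]; return s*[K[0,0],K[1,1]]+[K[0,2],K[1,2]]
def place(q,L):
    c,s=np.cos(q[2]),np.sin(q[2]); L=np.asarray(L,float)
    return np.c_[q[0]+c*L[:,0]-s*L[:,1],q[1]+s*L[:,0]+c*L[:,1],L[:,2]]
def fit(obs,q0):
    f=lambda q:np.concatenate([(proj(C[n],place(q,L))-np.array(px)).ravel() for n,L,px in obs])
    r=least_squares(f,q0,loss="soft_l1"); return r.x,f(r.x).reshape(-1,2)
T=lambda a:(np.array(a)+.5)/2.96-.5+[115,35]
S=lambda a:(np.array(a)+.5)/2.5-.5+[230,160]
E
python3 - <<'E'
from h import *
pl=np.array([[80,90,4],[80,-90,4],[-80,-90,4],[-80,90,4]])/1e3
for ob in ([0],[1],[0,1]):
    o=[("top",pl,T([[587,358],[778,386],[755,558],[558,530]])),("scene",pl,S([[168,262],[33,166],[141,72],[271,156]]))]
    q,r=fit([o[i] for i in ob],[.4,-.15,0]); print("plate",q,np.degrees(q[2]),r.round(1).tolist())
lt=np.array([[0,78.5,240],[170,78.5,240],[0,-78.5,240],[170,-78.5,240],[0,78.5,185],[0,78.5,130],[0,78.5,75]])/1e3
pt=T([[88,311],[108,85],[308,311],[323,80],[128,333],[157,353],[182,368]])
ls=np.array([[0,-78.5,240],[0,-78.5,185],[0,-78.5,130],[0,-78.5,75],[0,78.5,240]])/1e3
ps=S([[397,178],[389,221],[381,260],[374,293],[616,283]])
o=[("top",lt,pt),("scene",ls,ps)]
for ob in ([0],[1],[0,1]):
    q,r=fit([o[i] for i in ob],[.5,.2,0]); print("rack",q,np.degrees(q[2]),r.round(1).tolist())
E
```

```text
plate [ 0.56065254 -0.17415536 -0.14494516] -8.304745667026857 [[-0.9, -0.3], [0.4, 0.0], [0.6, 0.4], [-0.2, -0.2]]
plate [ 0.56041357 -0.17249438 -0.14674669] -8.40796576409987 [[-0.2, 0.9], [-0.4, -0.2], [-0.2, -0.4], [1.1, -0.4]]
plate [ 0.56046931 -0.17335786 -0.1451214 ] -8.314843599422705 [[-1.2, -0.2], [0.1, 0.1], [0.3, 0.5], [-0.5, -0.1], [-0.4, 0.7], [-0.7, -0.3], [-0.6, -0.5], [0.8, -0.6]]
rack [0.62507913 0.1688395  0.01000057] 0.5729906577174831 [[1.5, 0.2], [0.0, 0.2], [2.1, -0.5], [-0.1, 0.8], [-0.9, -0.1], [-0.9, -0.6], [-0.7, -0.1]]
rack [ 0.62760741  0.17260033 -0.03650022] -2.091308289239267 [[0.2, -0.2], [0.0, 0.1], [0.2, -0.0], [0.3, 0.7], [-0.8, -0.3]]
rack [ 0.6249201   0.1716806  -0.00321978] -0.18447959668682287 [[0.2, -0.2], [-0.2, -0.1], [0.7, 0.0], [-0.4, 1.4], [-2.1, -0.5], [-2.0, -0.9], [-1.8, -0.4], [-0.3, -0.4], [-0.4, -0.2], [-0.2, -0.3], [-0.1, 0.4], [-0.3, -3.0]]
```

carry_out(rows=[[[8.5,1.6,3.3,1.0,0,0,3.4],[8.5,1.6,3.3,1.0,0,0,3.4],[8.5,1.6,3.3,1.0,0,0,3.4],[8.5,1.6,3.3,1.0,0,0,3.4],[8.5,1.6,3.3,1.0,0,0,3.4],[8.5,1.6,3.3,1.0,0,0,3.4],[8.5,1.6,3.3,1.0,0,0,3.4],[8.5,1.6,3.3,1.0,0,0,3.4]]])

```text
time: 0.77
tcp_pos: [0.3536, -0.1805, 0.3367]
orientation: [[0.586, 0.811, -0.0], [0.811, -0.586, 0.0], [-0.0, -0.0, -1.0]]
contact_force: [0.6, 0.4, 0.1]
gripper_width: 0.996
```

```bash
python3 - <<'E'
from h import *
from station import arm
s=arm.read_state();c=arm.read_camera("wrist");print(np.round(c["T_tool_cam"],3).tolist(),c["camera_matrix"].tolist(),c["k1"],s["tcp_pos"],s["orientation"])
X=np.asarray(c["T_tool_cam"])
R=s["orientation"]
# predicted rack view for candidate poses (tool y along world x)
R2=np.array([[0,1,0],[1,0,0],[0,0,-1.]])
for p in ([.5,.12,.42],[.45,.15,.45],[.5,.17,.5],[.55,.17,.5]):
    print(p,proj(c,place([.626,.171,0],np.array([[0,80,240],[0,-80,240],[0,80,75],[0,-80,75],[170,80,240],[170,-80,240]])/1e3),np.array(p)+R2@X[:3,3],R2@X[:3,:3]).round().tolist())
E
```

```text
[[0.0, -0.964, -0.264, 0.067], [1.0, 0.0, -0.0, 0.002], [0.0, -0.264, 0.964, -0.118], [0.0, 0.0, 0.0, 1.0]] [[333.46471974334145, 0.0, 319.5064448899221], [0.0, 333.46471974334145, 200.98863703305594], [0.0, 0.0, 1.0]] 0.0010109288255889081 [ 0.35357965 -0.18051535  0.33671859] [[ 5.85613751e-01  8.10590234e-01 -8.37904990e-05]
 [ 8.10590238e-01 -5.85613750e-01  3.86994891e-05]
 [-1.76994404e-05 -9.05827136e-05 -9.99999996e-01]]
[0.5, 0.12, 0.42] [[473.0, 27.0], [452.0, 216.0], [416.0, 58.0], [408.0, 180.0], [683.0, 27.0], [634.0, 216.0]]
[0.45, 0.15, 0.45] [[509.0, 71.0], [486.0, 234.0], [444.0, 84.0], [434.0, 195.0], [694.0, 71.0], [649.0, 234.0]]
[0.5, 0.17, 0.5] [[435.0, 96.0], [423.0, 235.0], [399.0, 100.0], [393.0, 199.0], [592.0, 96.0], [563.0, 235.0]]
[0.55, 0.17, 0.5] [[388.0, 96.0], [381.0, 235.0], [367.0, 100.0], [364.0, 199.0], [546.0, 96.0], [522.0, 235.0]]
```

carry_out(rows=[[[8.5,1.2,2.9,1.35,0,0,3],[8.5,1.2,2.9,1.35,0,0,3],[8.5,1.2,2.9,1.35,0,0,3],[8.5,1.2,2.9,1.35,0,0,3],[8.5,1.2,2.9,1.35,0,0,3],[8.5,1.2,2.9,1.35,0,0,3],[8.5,1.2,2.9,1.35,0,0,3],[8.5,1.2,2.9,1.35,0,0,3]]])

```text
time: 1.48
tcp_pos: [0.4496, 0.0513, 0.4448]
orientation: [[0.205, 0.979, -0.0], [0.979, -0.205, -0.0], [-0.0, -0.0, -1.0]]
contact_force: [1.4, -0.7, -0.3]
gripper_width: 0.997
```

carry_out(rows=[[[8.5,1.2,2.9,1.35,0,0,3],[8.5,1.2,2.9,1.35,0,0,3],[8.5,1.2,2.9,1.35,0,0,3],[8.5,1.2,2.9,1.35,0,0,3],[8.5,0,0,0,0,0,0],[8.5,0,0,0,0,0,0],[8.5,0,0,0,0,0,0]]])

```text
time: 2.07
tcp_pos: [0.4949, 0.1638, 0.493]
orientation: [[0.002, 1.0, 0.003], [1.0, -0.002, 0.001], [0.001, 0.003, -1.0]]
contact_force: [-0.8, 0.3, 0.4]
gripper_width: 0.995
```

```bash
python3 - <<'E'
from h import *
from station import arm
s=arm.read_state();c=arm.read_camera("wrist");X=np.asarray(c["T_tool_cam"])
R=np.asarray(s["orientation"]);c["position"]=np.asarray(s["tcp_pos"])+R@X[:3,3];c["orientation"]=R@X[:3,:3]
print(s["tcp_pos"],R.round(3).tolist())
pickle.dump(c,open("wrist0.pkl","wb"))
im=cv2.convertScaleAbs(c["img"][20:320,340:640,::-1],alpha=1.3)
cv2.imwrite("pics/w0.png",cv2.resize(im,(600,600),interpolation=cv2.INTER_CUBIC))
E
```

```text
[0.49485248 0.16382102 0.49304059] [[0.002, 1.0, 0.003], [1.0, -0.002, 0.001], [0.001, 0.003, -1.0]]
```

View pics/w0.png

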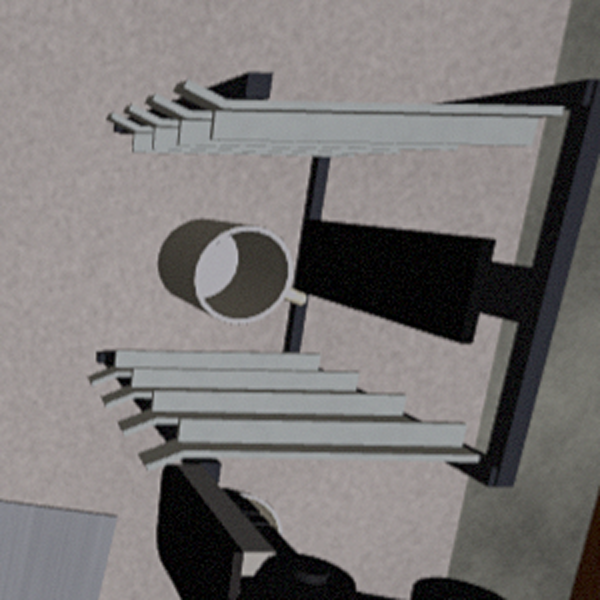

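The wrist view shows the rack clearly. The right-hand ledges' inner front corners are at crop pixels (180,421), (153,393), (132,370) and (115,351), and the left top ledge's is at (213,139). The mug is inside. I fit all views together.

```bash
cat >> h.py <<'E'
C["wrist"]=pickle.load(open("wrist0.pkl","rb"))
W=lambda a:(np.array(a)+.5)/2-.5+[340,20]
E
python3 - <<'E'
from h import *
L=[];
for z in (240,185,130,75): L+=[[0,-78.5,z],[170,-78.5,z]]
L+=[[0,78.5,240],[170,78.5,240]]
lw=np.array(L)/1e3
pw=W([[180,421],[463,423],[153,393],[405,395],[132,370],[357,373],[115,351],[320,354],[213,139],[530,147]])
lt=np.array([[0,78.5,240],[170,78.5,240],[0,-78.5,240],[170,-78.5,240],[0,78.5,185],[0,78.5,130],[0,78.5,75]])/1e3
pt=T([[88,311],[108,85],[308,311],[323,80],[128,333],[157,353],[182,368]])
ls=np.array([[0,-78.5,240],[0,-78.5,185],[0,-78.5,130],[0,-78.5,75]])/1e3
ps=S([[397,178],[389,221],[381,260],[374,293]])
o=[("top",lt,pt),("scene",ls,ps),("wrist",lw,pw)]
for ob in ([2],[0,2],[0,1,2]):
    q,r=fit([o[i] for i in ob],[.6,.17,0]); print("rack",q,np.degrees(q[2]),r.round(1).tolist())
# wrist with small camera tilt/offset freed, anchored by top
def g(v):
    q=v[:3]; c=C["wrist"]; dR=cv2.Rodrigues(v[3:6])[0]
    return np.concatenate([(proj(c,place(q,lw),c["position"]+v[6:9],dR@c["orientation"])-pw).ravel(),(proj(C["top"],place(q,lt)+np.r_[v[9:11],0])-pt).ravel(),(proj(C["scene"],place(q,ls)+np.r_[v[11:13],0])-ps).ravel(),v[3:6]/.004,v[6:]/.002])
r=least_squares(g,np.r_[.62,.17,np.zeros(11)],loss="soft_l1");print(r.x.round(4),np.degrees(r.x[2]),g(r.x).round(1))
E
```

```text
rack [ 0.62795714  0.1714057  -0.02091198] -1.198168385368704 [[-0.5, -0.6], [1.2, 0.9], [-0.1, -0.8], [0.1, 0.4], [0.1, -0.5], [0.4, 0.0], [0.2, -0.0], [-0.2, 0.3], [-1.2, 0.6], [0.1, -0.2]]
rack [ 0.62705552  0.17084104 -0.01323705] -0.7584271366711902 [[0.7, -1.6], [1.1, -1.4], [1.2, -0.6], [0.8, 0.8], [-1.6, -1.7], [-1.6, -2.1], [-1.4, -1.5], [-0.8, -0.1], [1.1, 0.3], [-0.4, -0.4], [0.0, -0.1], [-0.2, -0.1], [0.3, -0.4], [0.0, 0.3], [-0.3, -0.1], [-2.7, 1.1], [-1.1, -1.0]]
rack [ 0.62695504  0.17125447 -0.01543603] -0.8844191045515865 [[0.5, -1.6], [1.1, -1.4], [1.0, -0.5], [0.7, 0.9], [-1.8, -1.8], [-1.8, -2.1], [-1.5, -1.6], [-0.8, -0.1], [-0.9, 0.2], [-0.7, 0.1], [-0.5, 0.8], [-1.0, -0.5], [0.8, 0.3], [-0.5, -0.7], [-0.2, -0.1], [-0.3, -0.4], [0.2, -0.5], [-0.1, 0.1], [-0.5, -0.1], [-2.6, 0.7], [-1.0, -1.0]]
[ 6.259e-01  1.715e-01 -1.230e-02 -6.000e-04 -3.000e-04  4.100e-03
 -2.100e-03  2.000e-04 -1.000e-04 -1.500e-03 -4.000e-04 -3.000e-04
  6.000e-04] -0.7028366128199872 [-0.4 -0.3  1.3  0.6 -0.1 -0.5  0.2  0.1  0.1 -0.3  0.5 -0.2  0.2  0.2
 -0.2  0.  -1.9  1.  -0.4 -0.6  0.4 -0.3  0.7 -0.3  1.   0.6  0.5  1.9
 -1.9 -0.6 -1.8 -1.  -1.6 -0.5 -0.1 -0.3 -0.2 -0.1 -0.  -0.1  0.   0.6
 -0.1 -0.1  1.  -1.   0.1 -0.  -0.7 -0.2 -0.1  0.3]
```

carry_out(rows=[[[8.5,0,-2.5,-2.8,0,0,-0.7],[8.5,0,-2.5,-2.8,0,0,-0.7],[8.5,0,-2.5,-2.8,0,0,-0.7],[8.5,0,-2.5,-2.8,0,0,-0.7],[8.5,0,-2.5,-2.8,0,0,-0.7],[8.5,0,-2.5,-2.8,0,0,-0.7],[8.5,0,-2.5,-2.8,0,0,-0.7],[8.5,0,-2.5,-2.8,0,0,-0.7]]], squeeze=80)

```text
time: 2.78
tcp_pos: [0.4942, -0.026, 0.2824]
orientation: [[0.096, 0.995, 0.004], [0.995, -0.096, 0.001], [0.001, 0.004, -1.0]]
contact_force: [0.0, -0.7, 0.5]
gripper_width: 0.994
```

carry_out(rows=[[[8.5,-0.1,-2.5,-2.8,0,0,-0.7],[8.5,-0.1,-2.5,-2.8,0,0,-0.7],[8.5,-0.1,-2.5,-2.8,0,0,-0.7],[8.5,-0.1,-2.5,-2.8,0,0,-0.5],[8.5,-0.1,-2.5,-2.8,0,0,0],[8.5,0,0,0,0,0,0],[8.5,0,0,0,0,0,0],[8.5,0,0,0,0,0,0]]])

```text
time: 3.45
tcp_pos: [0.4905, -0.1491, 0.1443]
orientation: [[0.14, 0.99, 0.005], [0.99, -0.14, 0.001], [0.002, 0.005, -1.0]]
contact_force: [-0.5, 1.5, 1.0]
gripper_width: 0.999
```

```bash
python3 - <<'E'
from h import *
from station import arm
s=arm.read_state();c=arm.read_camera("wrist");X=np.asarray(c["T_tool_cam"])
R=np.asarray(s["orientation"]);c["position"]=np.asarray(s["tcp_pos"])+R@X[:3,3];c["orientation"]=R@X[:3,:3]
print(s["tcp_pos"],R.round(4).tolist(),s["contact_force"])
L=np.array([[-68,30,50],[-68,-30,50],[-80,-30,50],[-80,30,50]])/1e3
p=proj(c,place([.5605,-.1734,-.1451],L)); print(p)
im=cv2.convertScaleAbs(c["img"][:,:,::-1],alpha=1.4)
cv2.polylines(im,[np.int32(p.round())],True,(0,0,255),1)
cv2.imwrite("pics/w1.png",im)
E
```

```text
[ 0.49052929 -0.14906149  0.14434356] [[0.1401, 0.9901, 0.0049], [0.9901, -0.1401, 0.0011], [0.0018, 0.0047, -1.0]] [-0.49674847  1.46126154  1.03626145]
[[324.12277853 189.27638872]
 [323.39892521 272.6832308 ]
 [306.27198968 272.64255986]
 [305.7597004  189.20793666]]
```

View pics/w1.png

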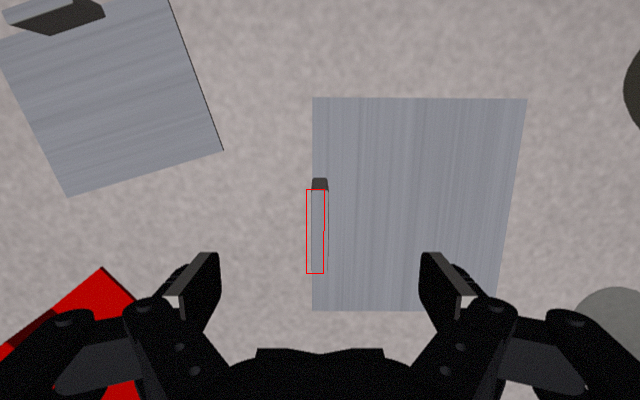

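The wrist view shows the handle top at columns 312–328, rows 190–273. My overlay sits within about 3 mm of it, so I descend and grip.

carry_out(rows=[[[8.5,-0.15,-1.3,-1.0,-0.06,0.28,-0.25],[8.5,0,0,-2.0,0,0,0],[8.5,0,0,-2.0,0,0,0],[8.5,0,0,-2.0,0,0,0],[8.5,0,0,-2.0,0,0,0],[8.5,0,0,-1.3,0,0,0],[8.5,0,0,-0.4,0,0,0],[8.5,0,0,0,0,0,0]]])

```text
time: 4.17
tcp_pos: [0.4895, -0.1618, 0.0362]
orientation: [[0.143, 0.99, -0.001], [0.99, -0.143, 0.0], [-0.0, -0.001, -1.0]]
contact_force: [0.1, 0.4, 0.6]
gripper_width: 0.997
```

carry_out(rows=[[[5,0,0,0,0,0,0],[3,0,0,0,0,0,0],[2,0,0,0,0,0,0],[0.8,0,0,0,0,0,0],[0.5,0,0,0,0,0,0],[0.5,0,0,0,0,0,0],[0.5,0,0,0,0,0,0],[0.5,0,0,0,0,0,0]]], squeeze=80)

```text
time: 4.83
tcp_pos: [0.4901, -0.162, 0.0371]
orientation: [[0.143, 0.99, 0.001], [0.99, -0.143, -0.0], [-0.0, 0.001, -1.0]]
contact_force: [-0.7, 0.8, 5.8]
gripper_width: 0.129
```

carry_out(rows=[[[0.5,0,0,0,0,0,0],[0.5,0,0,0,0,0,0],[0.5,0,0,0,0,0,0],[0.5,0,0,0,0,0,0]]])

```text
time: 5.17
tcp_pos: [0.4901, -0.162, 0.037]
orientation: [[0.143, 0.99, 0.001], [0.99, -0.143, -0.0], [-0.0, 0.001, -1.0]]
contact_force: [-0.7, 0.5, 6.4]
gripper_width: 0.135
```

carry_out(rows=[[[0.5,0,0,1.0,0,0,0],[0.5,-0.6,0,2.0,0,0,0],[0.5,-1.0,0,3.0,0,0,0],[0.5,-1.2,0.6,3.0,0,0,0.5],[0.5,-1.2,1.5,3.0,0,0,0.6],[0.5,-0.8,2.5,1.4,0,0,0.7],[0.5,0,3.0,0.2,0,0,0.7],[0.5,0,3.0,0,0,0,0.7]]])

```text
time: 5.83
tcp_pos: [0.4419, -0.0553, 0.1746]
orientation: [[0.088, 0.996, 0.003], [0.996, -0.088, -0.0], [-0.0, 0.003, -1.0]]
contact_force: [0.5, -0.1, -3.4]
gripper_width: 0.134
```

carry_out(rows=[[[0.5,0,3.0,0,0,0,0.7],[0.5,0,3.0,0,0,0,0.7],[0.5,0,3.0,0,0,0,0.7],[0.5,0,3.0,0,0,0,0.7],[0.5,0,3.0,0,0,0,0.7],[0.5,0,3.0,0,0,0,0.7],[0.5,0,3.0,0,0,0,0.6],[0.5,0,1.5,0,0,0,0]]])

```text
time: 6.5
tcp_pos: [0.4414, 0.1718, 0.1732]
orientation: [[0.001, 1.0, 0.0], [1.0, -0.001, 0.001], [0.001, 0.0, -1.0]]
contact_force: [0.5, -0.1, -2.6]
gripper_width: 0.13
```

carry_out(rows=[[[0.5,0,0,0,0,0,0],[0.5,0,0,0,0,0,0],[0.5,0,0,0,0,0,0]]])

```text
time: 6.75
tcp_pos: [0.4417, 0.1686, 0.1728]
orientation: [[0.004, 1.0, -0.0], [1.0, -0.004, -0.0], [-0.0, -0.0, -1.0]]
contact_force: [-0.4, -0.0, -2.7]
gripper_width: 0.127
```

```bash
cat > look.py <<'E'
import sys
from h import *
from station import arm
s=arm.read_state();R=np.asarray(s["orientation"]);print(s["time"],s["tcp_pos"],R.round(4).tolist(),s["contact_force"],s["wrist_torque"])
def grab(n):
    c=arm.read_camera(n)
    if n=="wrist":
        X=np.asarray(c["T_tool_cam"]);c["position"]=np.asarray(s["tcp_pos"])+R@X[:3,3];c["orientation"]=R@X[:3,:3]
    return c
E
python3 - <<'E'
from look import *
a=grab("top")["img"][30:330,110:350]; b=grab("scene")["img"][130:400,250:570]
f=lambda i:cv2.convertScaleAbs(cv2.resize(i[:,:,::-1],None,fx=600/i.shape[0]*1,fy=600/i.shape[0],interpolation=cv2.INTER_CUBIC),alpha=1.4)
cv2.imwrite("pics/t1.png",f(a)); cv2.imwrite("pics/s1.png",f(b))
E
```

```text
6.75 [0.44169854 0.16858619 0.17282554] [[0.0039, 1.0, -0.0003], [1.0, -0.0039, -0.0005], [-0.0005, -0.0003, -1.0]] [-0.39827654 -0.03156132 -2.7495589 ] [-0.01220107  0.19753235 -0.01411716]
```

View pics/t1.png

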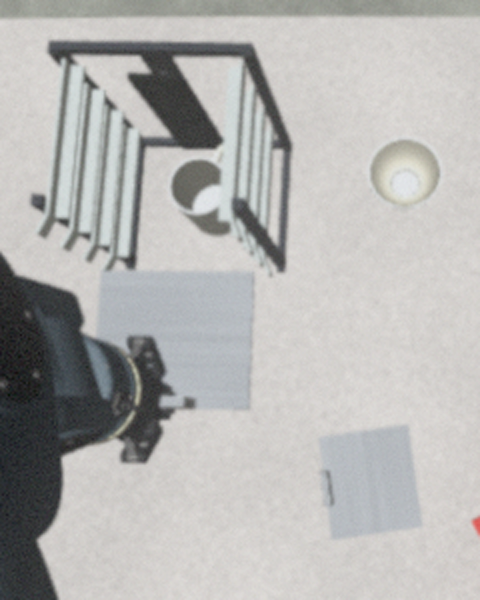

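The top view shows the plate held level with its rear corners at (101,270) and (254,271), just in front of the rails. Next I check the scene view.

View pics/s1.png

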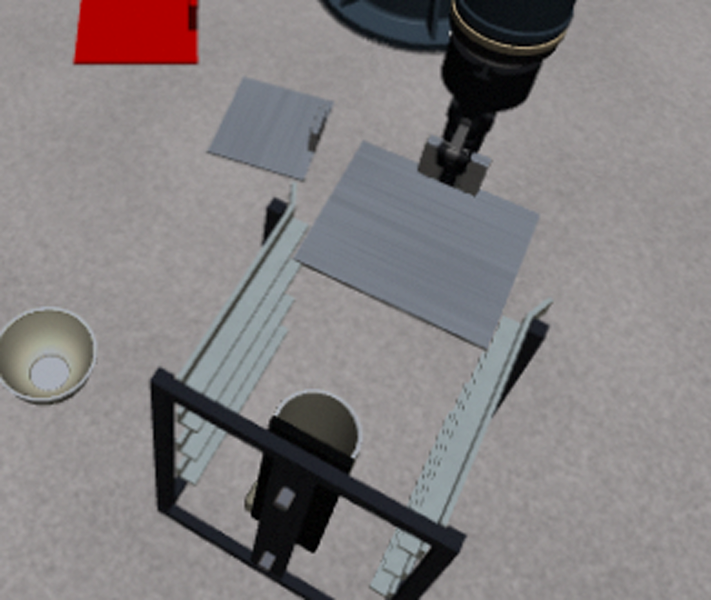

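```bash
python3 - <<'E'
from h import *
L=np.array([[154,90],[154,-90],[-6,-90]])/1e3
L=np.c_[L,np.full(3,.1395)]
px=(np.array([[101,270],[254,271],[249,409]])+.5)/2-.5+[110,30]
q,r=fit([("top",L,px)],[.44,.17,0]);print(q,np.degrees(q[2]),r.round(1).tolist())
E
```

```text
[ 0.4401771   0.16765658 -0.00266151] -0.15249326169124103 [[-0.0, 0.0], [0.0, -0.1], [-0.0, 0.0]]
```

The scene view shows the plate in front of the mouth at about the 130 mm level, rear corners at (296,261) and (488,347). I align it to yaw −0.7° and rack axis y ≈ 0.1705, then enter slowly.

carry_out(rows=[[[0.5,0,0.5,-0.2,0,0,-0.5],[0.5,0.5,0,0,0,0,0],[0.5,0.8,-0.01,0,0,0,0],[0.5,0.8,-0.01,0,0,0,0],[0.5,0.8,-0.01,0,0,0,0],[0.5,0.8,-0.01,0,0,0,0],[0.5,0.3,-0.01,0,0,0,0],[0.5,0,0,0,0,0,0]]])

```text
time: 7.52
tcp_pos: [0.4827, 0.1734, 0.1704]
orientation: [[0.013, 1.0, -0.0], [1.0, -0.013, -0.0], [-0.0, -0.0, -1.0]]
contact_force: [0.3, 0.3, -2.6]
gripper_width: 0.129
```

```bash
python3 - <<'E'
from look import *
a=grab("top")["img"][90:220,130:260]; b=grab("scene")["img"][180:310,350:510]
f=lambda i,k:cv2.convertScaleAbs(cv2.resize(i[:,:,::-1],None,fx=k,fy=k,interpolation=cv2.INTER_CUBIC),alpha=1.5)
a=f(a,3);b=f(b,3); cv2.imwrite("pics/ts2.png",np.hstack([a,b[:390]])[:, :870][:, :800])
print(a.shape,b.shape)
E
```

```text
7.5167 [0.48273037 0.17343467 0.17038928] [[0.0131, 0.9999, -0.0002], [0.9999, -0.0131, -0.0003], [-0.0003, -0.0002, -1.0]] [ 0.30542585  0.30658904 -2.64084813] [-0.00079594  0.25123059 -0.09469139]
(390, 390, 3) (390, 480, 3)
```

View pics/ts2.png

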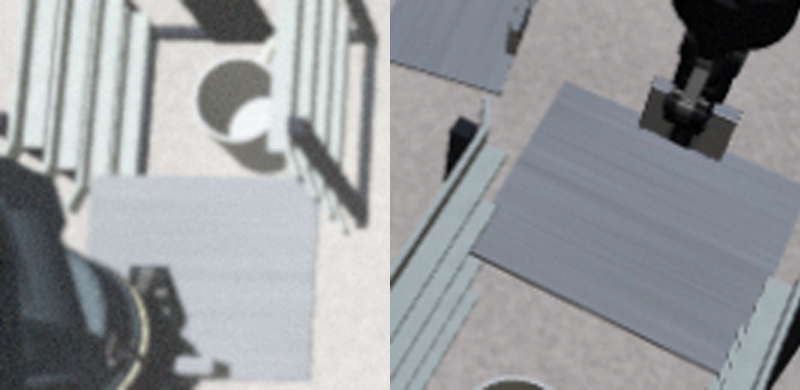

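The plate's rear edge is now at the mouth, tucked under the 185 mm ledge and above the 130 mm one, with no contact force. I continue.

carry_out(rows=[[[0.5,0.6,-0.01,0,0,0,0],[0.5,0.6,-0.01,0,0,0,0],[0.5,0.6,0,0,0,0,0],[0.5,0.6,-0.01,0,0,0,0],[0.5,0.6,-0.01,0,0,0,0]]])

```text
time: 8.03
tcp_pos: [0.5127, 0.1732, 0.1706]
orientation: [[0.013, 1.0, 0.0], [1.0, -0.013, -0.0], [-0.0, 0.0, -1.0]]
contact_force: [-0.4, 0.1, -1.8]
gripper_width: 0.131
```

carry_out(rows=[[[0.5,0.6,-0.01,0,0,0,0],[0.5,0.6,0,0,0,0,0],[0.5,0.6,-0.01,0,0,0,0],[0.5,0,0,0,0,0,0],[0.5,0,0,0,0,0,0]]])

```text
time: 8.45
tcp_pos: [0.5301, 0.1729, 0.1704]
orientation: [[0.013, 1.0, -0.0], [1.0, -0.013, -0.0], [-0.0, -0.0, -1.0]]
contact_force: [-0.4, 0.7, -2.7]
gripper_width: 0.131
```

```bash
python3 -c "import look"
```

```text
8.45 [0.53006404 0.17291339 0.17042568] [[0.0128, 0.9999, -0.0004], [0.9999, -0.0128, -0.0002], [-0.0002, -0.0004, -1.0]] [-0.36065923  0.68752568 -2.68027191] [ 0.02938138  0.20425221 -0.05833626]
```

carry_out(rows=[[[0.5,0.5,-0.01,0,0,0,0],[0.5,0.5,0,0,0,0,0],[0.5,0.5,-0.01,0,0,0,0],[0.5,0.5,-0.01,0,0,0,0],[0.5,0,0,0,0,0,0]]])

```text
time: 8.87
tcp_pos: [0.5509, 0.1726, 0.1705]
orientation: [[0.013, 1.0, 0.0], [1.0, -0.013, -0.0], [-0.0, 0.0, -1.0]]
contact_force: [-0.4, 0.5, -3.8]
gripper_width: 0.127
```

carry_out(rows=[[[0.5,0.5,-0.01,0,0,0,0],[0.5,0.5,0,0,0,0,0],[0.5,0.5,-0.01,0,0,0,0],[0.5,0.4,-0.01,0,0,0,0],[0.5,0,0,0,0,0,0],[0.5,0,0,0,0,0,0]]])

```text
time: 9.37
tcp_pos: [0.569, 0.1723, 0.1705]
orientation: [[0.013, 1.0, -0.0], [1.0, -0.013, -0.0], [-0.0, -0.0, -1.0]]
contact_force: [0.5, -0.4, -2.1]
gripper_width: 0.131
```

```bash
python3 -c "import look"
```

```text
9.3667 [0.56904067 0.17233185 0.17047469] [[0.0127, 0.9999, -0.0002], [0.9999, -0.0127, -0.0002], [-0.0002, -0.0002, -1.0]] [ 0.49826383 -0.43355993 -2.07901248] [-0.0123973   0.18377368  0.01800889]
```

carry_out(rows=[[[0.5,0,0,-0.1,0,0,0],[0.5,0,0,-0.1,0,0,0],[0.5,0,0,-0.05,0,0,0],[0.5,0,0,0,0,0,0],[0.5,0,0,0,0,0,0]]])

```text
time: 9.78
tcp_pos: [0.5688, 0.1724, 0.1681]
orientation: [[0.013, 1.0, -0.0], [1.0, -0.013, -0.0], [-0.0, -0.0, -1.0]]
contact_force: [0.7, 0.5, -2.4]
gripper_width: 0.131
```

carry_out(rows=[[[0.5,0,0,-0.05,0,0,0],[0.5,0,0,-0.03,0,0,0],[0.5,0,0,0,0,0,0],[0.5,0,0,0,0,0,0]]])

```text
time: 10.12
tcp_pos: [0.5689, 0.1724, 0.1673]
orientation: [[0.013, 1.0, 0.0], [1.0, -0.013, -0.0], [-0.0, 0.0, -1.0]]
contact_force: [0.3, -0.2, -3.0]
gripper_width: 0.133
```

carry_out(rows=[[[0.5,0,0,-0.05,0,0,0],[0.5,0,0,0,0,0,0],[0.5,0,0,0,0,0,0]]])

```text
time: 10.37
tcp_pos: [0.569, 0.1724, 0.167]
orientation: [[0.013, 1.0, 0.0], [1.0, -0.013, -0.0], [-0.0, 0.0, -1.0]]
contact_force: [-1.4, -0.2, 0.6]
gripper_width: 0.134
```

carry_out(rows=[[[0.5,0,0,-0.05,0,0,0],[0.5,0,0,0,0,0,0],[0.5,0,0,0,0,0,0]]])

```text
time: 10.62
tcp_pos: [0.5689, 0.1724, 0.1668]
orientation: [[0.013, 1.0, 0.0], [1.0, -0.013, -0.0], [0.0, 0.0, -1.0]]
contact_force: [-4.3, -0.8, 7.0]
gripper_width: 0.131
```

```bash
python3 -c "import look"
```

```text
10.6167 [0.56891297 0.17240029 0.16683283] [[0.0125, 0.9999, 0.0005], [0.9999, -0.0125, -0.0], [0.0, 0.0005, -1.0]] [-4.27502464 -0.83936308  6.989014  ] [-0.1587012   0.60277928 -0.00506379]
```

The plate touches the rails at TCP z ≈ 0.167. I ease off slightly and slide in.

carry_out(rows=[[[0.5,0,0,0.07,0,0,0],[0.5,0.4,0,0,0,0,0],[0.5,0.4,-0.01,0,0,0,0],[0.5,0.4,0,0,0,0,0],[0.5,0.4,-0.01,0,0,0,0],[0.5,0,0,0,0,0,0]]])

```text
time: 11.12
tcp_pos: [0.5859, 0.1722, 0.167]
orientation: [[0.013, 1.0, 0.001], [1.0, -0.013, -0.0], [-0.0, 0.001, -1.0]]
contact_force: [1.8, -0.5, 0.6]
gripper_width: 0.127
```

carry_out(rows=[[[0.5,0.4,-0.01,0,0,0,0],[0.5,0.4,0,0,0,0,0],[0.5,0.4,-0.01,0,0,0,0],[0.5,0,0,0,0,0,0],[0.5,0,0,0,0,0,0]]])

```text
time: 11.53
tcp_pos: [0.5975, 0.1719, 0.167]
orientation: [[0.013, 1.0, 0.001], [1.0, -0.013, -0.0], [-0.0, 0.001, -1.0]]
contact_force: [2.4, -0.0, 0.1]
gripper_width: 0.129
```

```bash
python3 -c "import look"
```

```text
11.5333 [0.59754437 0.17194689 0.16700815] [[0.0127, 0.9999, 0.0009], [0.9999, -0.0127, -0.0002], [-0.0002, 0.0009, -1.0]] [ 2.37960992 -0.04818527  0.13988159] [-0.00211943 -0.43194251  0.03952876]
```

carry_out(rows=[[[0.5,0.15,0,0,0,0,0],[0.5,0.15,0,0,0,0,0],[0.5,0,0,0,0,0,0]]])

```text
time: 11.78
tcp_pos: [0.5999, 0.172, 0.167]
orientation: [[0.013, 1.0, -0.0], [1.0, -0.013, -0.0], [-0.0, -0.0, -1.0]]
contact_force: [-1.7, -0.1, 3.8]
gripper_width: 0.129
```

carry_out(rows=[[[0.5,0.15,-0.01,0,0,0,0],[0.5,0.15,0,0,0,0,0],[0.5,0,0,0,0,0,0]]])

```text
time: 12.03
tcp_pos: [0.6031, 0.1719, 0.167]
orientation: [[0.013, 1.0, 0.0], [1.0, -0.013, -0.0], [-0.0, 0.0, -1.0]]
contact_force: [-1.1, 0.5, 2.8]
gripper_width: 0.13
```

carry_out(rows=[[[0.5,0.15,0,0,0,0,0],[0.5,0.1,0,0,0,0,0],[0.5,0,0,0,0,0,0]]])

```text
time: 12.28
tcp_pos: [0.6056, 0.1719, 0.1671]
orientation: [[0.013, 1.0, 0.0], [1.0, -0.013, -0.0], [-0.0, 0.0, -1.0]]
contact_force: [-3.0, 0.3, 3.3]
gripper_width: 0.13
```

carry_out(rows=[[[0.5,0.1,0,0,0,0,0],[0.5,0.1,0,0,0,0,0],[0.5,0,0,0,0,0,0]]])

```text
time: 12.53
tcp_pos: [0.6076, 0.1719, 0.1671]
orientation: [[0.013, 1.0, 0.0], [1.0, -0.013, -0.0], [-0.0, 0.0, -1.0]]
contact_force: [-2.4, 0.6, 3.8]
gripper_width: 0.127
```

carry_out(rows=[[[0.5,0.1,0,0,0,0,0],[0.5,0.1,0,0,0,0,0],[0.5,0,0,0,0,0,0]]])

```text
time: 12.78
tcp_pos: [0.6096, 0.1719, 0.1671]
orientation: [[0.013, 1.0, 0.0], [1.0, -0.013, -0.0], [-0.0, 0.0, -1.0]]
contact_force: [-3.9, -0.6, 4.2]
gripper_width: 0.129
```

carry_out(rows=[[[0.5,0.1,0,0,0,0,0],[0.5,0.1,0,0,0,0,0],[0.5,0,0,0,0,0,0]]])

```text
time: 13.03
tcp_pos: [0.6116, 0.1719, 0.1671]
orientation: [[0.013, 1.0, 0.0], [1.0, -0.013, -0.0], [-0.0, 0.0, -1.0]]
contact_force: [-3.1, 0.2, 4.3]
gripper_width: 0.13
```

carry_out(rows=[[[0.5,0.1,0,0,0,0,0],[0.5,0.1,0,0,0,0,0],[0.5,0,0,0,0,0,0]]])

```text
time: 13.28
tcp_pos: [0.6136, 0.1719, 0.1671]
orientation: [[0.013, 1.0, 0.0], [1.0, -0.013, -0.0], [-0.0, 0.0, -1.0]]
contact_force: [-3.7, -0.6, 4.7]
gripper_width: 0.133
```

carry_out(rows=[[[0.5,0.1,0,0,0,0,0],[0.5,0,0,0,0,0,0]]])

```text
time: 13.45
tcp_pos: [0.6146, 0.1719, 0.1671]
orientation: [[0.013, 1.0, 0.0], [1.0, -0.013, -0.0], [-0.0, 0.0, -1.0]]
contact_force: [-3.7, 0.9, 4.7]
gripper_width: 0.129
```

carry_out(rows=[[[0.5,0.1,0,0.03,0,0,0],[0.5,0.1,0,0,0,0,0],[0.5,0,0,0,0,0,0]]])

```text
time: 13.7
tcp_pos: [0.6167, 0.1718, 0.1671]
orientation: [[0.013, 1.0, 0.0], [1.0, -0.013, -0.0], [-0.0, 0.0, -1.0]]
contact_force: [1.2, -0.2, -1.4]
gripper_width: 0.129
```

carry_out(rows=[[[0.5,0.1,0,0,0,0,0],[0.5,0.05,0,0,0,0,0],[0.5,0,0,0,0,0,0]]])

```text
time: 13.95
tcp_pos: [0.6181, 0.1718, 0.1671]
orientation: [[0.013, 1.0, -0.0], [1.0, -0.013, -0.0], [-0.0, -0.0, -1.0]]
contact_force: [1.2, -0.1, -1.9]
gripper_width: 0.129
```

Baseline is now Fx ≈ +1.2 N, with the rear edge at rack x ≈ 145 mm. I continue in small steps.

carry_out(rows=[[[0.5,0.1,0,0,0,0,0],[0.5,0.1,0,0,0,0,0],[0.5,0,0,0,0,0,0]]])

```text
time: 14.2
tcp_pos: [0.6201, 0.1718, 0.1672]
orientation: [[0.013, 1.0, -0.0], [1.0, -0.013, -0.0], [-0.0, -0.0, -1.0]]
contact_force: [0.7, -0.1, -3.2]
gripper_width: 0.136
```

carry_out(rows=[[[0.5,0.1,0,0,0,0,0],[0.5,0,0,0,0,0,0]]])

```text
time: 14.37
tcp_pos: [0.621, 0.1719, 0.1673]
orientation: [[0.013, 1.0, -0.0], [1.0, -0.013, -0.0], [-0.0, -0.0, -1.0]]
contact_force: [0.1, 0.2, -2.9]
gripper_width: 0.127
```

carry_out(rows=[[[0.5,0.1,0,-0.02,0,0,0],[0.5,0.1,0,0,0,0,0],[0.5,0,0,0,0,0,0]]])

```text
time: 14.62
tcp_pos: [0.6231, 0.1719, 0.1672]
orientation: [[0.013, 1.0, 0.0], [1.0, -0.013, -0.0], [-0.0, 0.0, -1.0]]
contact_force: [1.2, -0.5, -1.1]
gripper_width: 0.129
```

carry_out(rows=[[[0.5,0.1,0,0,0,0,0],[0.5,0,0,0,0,0,0]]])

```text
time: 14.78
tcp_pos: [0.624, 0.1719, 0.1671]
orientation: [[0.013, 1.0, 0.0], [1.0, -0.013, -0.0], [-0.0, 0.0, -1.0]]
contact_force: [1.0, 0.1, -2.2]
gripper_width: 0.129
```

carry_out(rows=[[[0.5,0.1,0,0,0,0,0],[0.5,0.1,0,0,0,0,0],[0.5,0,0,0,0,0,0]]])

```text
time: 15.03
tcp_pos: [0.6261, 0.1719, 0.1671]
orientation: [[0.013, 1.0, 0.0], [1.0, -0.013, -0.0], [-0.0, 0.0, -1.0]]
contact_force: [-0.1, 0.4, -1.3]
gripper_width: 0.131
```

carry_out(rows=[[[0.5,0.1,0,0,0,0,0],[0.5,0,0,0,0,0,0]]])

```text
time: 15.2
tcp_pos: [0.627, 0.1719, 0.1671]
orientation: [[0.013, 1.0, -0.0], [1.0, -0.013, -0.0], [-0.0, 0.0, -1.0]]
contact_force: [-0.4, -0.6, -1.6]
gripper_width: 0.129
```

carry_out(rows=[[[0.5,0.1,0,0,0,0,0],[0.5,0.1,0,0,0,0,0],[0.5,0,0,0,0,0,0]]])

```text
time: 15.45
tcp_pos: [0.6284, 0.172, 0.1671]
orientation: [[0.012, 1.0, -0.001], [1.0, -0.012, -0.0], [-0.0, -0.001, -1.0]]
contact_force: [-6.8, 1.1, 2.1]
gripper_width: 0.129
```

carry_out(rows=[[[0.5,0.1,0,0,0,0,0],[0.5,0,0,0,0,0,0]]])

```text
time: 15.62
tcp_pos: [0.629, 0.172, 0.1671]
orientation: [[0.012, 1.0, -0.002], [1.0, -0.012, 0.0], [-0.0, -0.002, -1.0]]
contact_force: [-10.0, 0.5, 3.0]
gripper_width: 0.13
```

Bumper felt at TCP x ≈ 0.6275. The reading is now about 10 N, so I hold.

carry_out(rows=[[[0.5,0.04,0,0,0,0,0],[0.5,0,0,0,0,0,0],[0.5,0,0,0,0,0,0],[0.5,0,0,0,0,0,0],[0.5,0,0,0,0,0,0],[0.5,0,0,0,0,0,0]]])

```text
time: 16.12
tcp_pos: [0.6291, 0.172, 0.1671]
orientation: [[0.012, 1.0, -0.002], [1.0, -0.012, -0.0], [-0.0, -0.002, -1.0]]
contact_force: [-12.8, 0.1, 4.5]
gripper_width: 0.128
```

carry_out(rows=[[[0.5,0,0,0,0,0,0],[0.5,0,0,0,0,0,0],[0.5,0,0,0,0,0,0],[0.5,0,0,0,0,0,0],[0.5,0,0,0,0,0,0],[0.5,0,0,0,0,0,0],[0.5,0,0,0,0,0,0],[0.5,0,0,0,0,0,0]]])

```text
time: 16.78
tcp_pos: [0.6291, 0.172, 0.1671]
orientation: [[0.012, 1.0, -0.002], [1.0, -0.012, 0.0], [-0.0, -0.002, -1.0]]
contact_force: [-11.9, 1.8, 3.3]
gripper_width: 0.132
```

carry_out(rows=[[[0.5,-0.1,0,0,0,0,0],[0.5,-0.1,0,0,0,0,0],[1.0,0,0,0,0,0,0],[1.5,0,0,0,0,0,0],[2.0,0,0,0,0,0,0],[2.5,0,0,0,0,0,0],[3,0,0,0,0,0,0],[3.5,0,0,0,0,0,0]]], squeeze=20)

```text
time: 17.45
tcp_pos: [0.6285, 0.1719, 0.1672]
orientation: [[0.013, 1.0, 0.0], [1.0, -0.013, -0.0], [-0.0, 0.0, -1.0]]
contact_force: [-0.4, 0.8, -0.2]
gripper_width: 0.408
```

carry_out(rows=[[[4,0,0,0,0,0,0],[4,0,0,0,0,0,0],[4,0,0,0,0,0,0]]])

```text
time: 17.7
tcp_pos: [0.6283, 0.1719, 0.1671]
orientation: [[0.013, 1.0, 0.0], [1.0, -0.013, -0.0], [-0.0, 0.0, -1.0]]
contact_force: [-0.2, 1.1, 0.4]
gripper_width: 0.467
```

Released. Now straight up and back.

carry_out(rows=[[[4,0,0,1.0,0,0,0],[4,0,0,2.0,0,0,0],[4,0,0,3.0,0,0,0],[4,0,0,3.5,0,0,0],[4,0,0,3.5,0,0,0],[4,0,0,3.5,0,0,0],[4,0,0,3.5,0,0,0],[4,-1.5,0,3.0,0,0,0]]])

```text
time: 18.37
tcp_pos: [0.6141, 0.1716, 0.3922]
orientation: [[0.013, 1.0, -0.0], [1.0, -0.013, -0.0], [-0.0, -0.0, -1.0]]
contact_force: [0.5, 1.1, -0.5]
gripper_width: 0.469
```

carry_out(rows=[[[4,-3,0,1,0,0,0],[4,-3,0,1,0,0,0],[4,-3,0,1,0,0,0],[4,-3,-1,0,0,0,0],[4,-3,-1,0,0,0,0],[4,-2,0,0,0,0,0],[4,0,0,0,0,0,0],[4,0,0,0,0,0,0]]])

```text
time: 19.03
tcp_pos: [0.443, 0.1519, 0.4224]
orientation: [[0.012, 1.0, 0.002], [1.0, -0.012, 0.001], [0.001, 0.002, -1.0]]
contact_force: [1.0, -0.3, -0.0]
gripper_width: 0.468
```

```bash
python3 - <<'E'
from look import *
w=grab("wrist")["img"];b=grab("scene")["img"][180:400,340:520]
f=lambda i,k:cv2.convertScaleAbs(cv2.resize(i[:,:,::-1],None,fx=k,fy=k,interpolation=cv2.INTER_CUBIC),alpha=1.5)
w=f(w[20:320,320:620],1.47);b=f(b,2.0)
h=max(w.shape[0],b.shape[0]);pad=lambda i:cv2.copyMakeBorder(i,0,h-i.shape[0],0,0,0)
cv2.imwrite("pics/end.png",np.hstack([pad(w),pad(b)])[:,:800]);print(w.shape)
E
```

```text
19.0333 [0.44298903 0.15188944 0.42243412] [[0.0122, 0.9999, 0.0021], [0.9999, -0.0122, 0.0006], [0.0006, 0.0021, -1.0]] [ 9.95023506e-01 -3.02271697e-01 -3.47961654e-04] [ 0.04078699 -0.05622594 -0.01458442]
(441, 441, 3)
```

View pics/end.png

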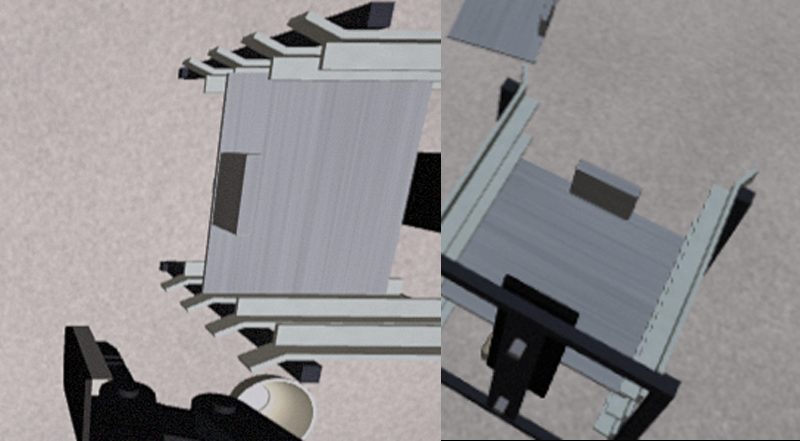

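The plate lies straight on the second pair: two ledges are above it and the lowest pair below. Its handle faces front at about rack x = 0, and the mug and bowl are in place. I hand it in.

```bash
python3 -c "
from station import arm
print(arm.sign_off())"
```

```text
the job is handed in; nothing more can be done
None
```

The job is handed in: the larger grey plate lies on the second rail pair (130 mm), the lowest that clears the mug standing in the rack. No verdict was reported.

- **Pressing:** I felt the bumper with the plate's rear edge about 154 mm inside the rack. I held it there for about 1.2 s; the readings were 10 to 13 N, slightly over the 10 N asked for. I then backed off, opened the gripper and moved clear, at 19 s on the robot's clock.
- **Last pictures:** the plate looks flat and straight, with its handle to the front near the rails' front ends. The mug and bowl look unmoved. I did not measure the resting pose, and did not check the jar and books again.
- **What disagreed:** the three cameras put the rack's turn anywhere from about −2° to +0.6°. I used −0.7°; sideways forces stayed under 2 N all the way in.

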